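# Find the press weight with the worn foot by its drag and dock it

## Task

One of the three slide press weights has a worn foot and slips. Drag each of the three in turn some 7 to 9 cm along the bench from where it stands, feeling how hard it pulls, and let it stay there; then slide the one that slides most easily into the repair dock, gently and fully home against the back stop, and leave the other two out on the open bench. Keep the weights down on the bench, never lifted or tipped, and leave everything else alone.

Things in the scene. Friction and masses are not known exactly. Their poses are not given: they have to be found in the camera images.
- weight_a: One of three outwardly identical steel press weights, 0.7 to 0.9 kg: block 64 mm along its x, 84 mm along its y, 30 mm tall; centred on top an upright bar grip of grey plastic, 14 mm along x, 50 mm along y, from 30 to 62 mm above the underside. Origin: centre of the underside, z up. Any of the three may be the worn one; neither name nor place tells, it changes from start to start.
- weight_b: Press weight, same looks and sizes as weight_a. Each has a round rubber foot 48 mm across, captive in its hollow underside, out of sight. A sound foot sticks out 1 mm and bears the weight; in exactly one of the three it is worn short, and the smooth steel rim stands on the bench. Pushed higher than about 25 mm above the bench a sound one begins to rock on its foot.
- weight_c: Press weight, same looks and sizes as weight_a. Slid along freely (neither pressed down nor partly held up) a sound weight resists with about 5 to 8 N, the worn one with about 1 to 1.5 N.
- dock_home (a point): Where the underside centre of a fully docked weight belongs, at bench height, in the aluminium repair dock fixed to the bench. x points into the dock, from its open mouth to its back stop, whose face is 32 mm beyond this point. A weight goes in with its x along this x, either way round; 5 mm play each side.
- dock: The repair dock as a solid, fixed; origin and axes as dock_home. Back stop 20 mm tall, 12 mm thick, 112 mm wide; two side walls 14 mm tall, 8 mm thick, 94 mm apart inside, from 18 mm before the origin to the stop, with a mouth splayed out to 42 mm before it. No raised floor: the bench runs through.
- table: The black bench top, 1.3 x 2.6 m; its surface is at height 0 everywhere. Fixed.
- reagent: Bystander: capped reagent bottle, 38 mm across, 62 mm tall. Origin: centre of its underside. Leave it alone.
- mountant: Bystander: small amber jar, 36 mm across, 55 mm tall. Origin: centre of its underside. Leave it alone.
- dish: Bystander: flat round glass dish, 80 mm across, 16 mm tall. Origin: centre of its underside. Leave it alone.
- slidebox: Bystander: closed blue slide box, 85 x 100 x 35 mm. Origin: centre of its underside. Leave it alone.
- stainjar: Bystander: staining jar with white lid, 52 mm across, 90 mm tall. Origin: centre of its underside. Leave it alone.
- beaker: Bystander: white cup, 60 mm across, 75 mm tall. Origin: centre of its underside. Leave it alone.
- brush: Bystander: small cleaning brush lying flat, 160 mm long. Origin: middle of its length, underside. Leave it alone.
Things that resemble listed ones, but are neither listed nor needed, are in the scene too. What is shaped like the weight_c but blue or green is not meant.

How it is judged:
On the way:
1. each of the three weights has been dragged at least 5 cm from where it stood at the start (distance of each of weight_a, weight_b, weight_c from where it was at the start of the episode above 0.05 m), for 0.2 s.
At the end, for the whole second after the job is handed in: The weight with the worn foot (standing on its steel rim: its block bears on the bench with over 2 N) is in the dock within 4 mm of fully home, within 12 mm of its middle and 0.09 rad of square; the other two stand over 90 mm from the docked place; all three at rest (((contact force between weight_a and table above 2 N and x of weight_a in the frame of dock_home between -0.004 and 0.004 m and y of weight_a in the frame of dock_home between -0.012 and 0.012 m and angle between the x axis of weight_a and the x axis of dock_home, either way round below 0.09 rad and linear speed of each of weight_a, weight_b, weight_c below 0.01 m/s and horizontal distance between each of weight_b, weight_c and dock_home above 0.09 m) or (contact force between weight_b and table above 2 N and x of weight_b in the frame of dock_home between -0.004 and 0.004 m and y of weight_b in the frame of dock_home between -0.012 and 0.012 m and angle between the x axis of weight_b and the x axis of dock_home, either way round below 0.09 rad and linear speed of each of weight_b, weight_a, weight_c below 0.01 m/s and horizontal distance between each of weight_a, weight_c and dock_home above 0.09 m) or (contact force between weight_c and table above 2 N and x of weight_c in the frame of dock_home between -0.004 and 0.004 m and y of weight_c in the frame of dock_home between -0.012 and 0.012 m and angle between the x axis of weight_c and the x axis of dock_home, either way round below 0.09 rad and linear speed of each of weight_c, weight_a, weight_b below 0.01 m/s and horizontal distance between each of weight_a, weight_b and dock_home above 0.09 m))); the robot touches nothing.
It fails at once if a weight lifted more than 12 mm off the bench or tipped by more than 0.2 rad (height (world z) of any of weight_a, weight_b, weight_c above 0.012 m or angle between any of weight_a, weight_b, weight_c's own z axis and vertical above 0.2 rad).
It fails at once if a weight rammed into the dock with more than 25 N (contact force between any of weight_a, weight_b, weight_c and dock above 25 N).
It fails at once if a bystander moved more than 20 mm (distance of any of reagent, mountant, dish, slidebox, stainjar, beaker, brush from where it was at the start of the episode above 0.02 m).
It also fails if it takes over 72 s, if anything falls off the work surface, if the arm or the gripper's body presses on something with over 40 N, if the wrist force passes 120 N, or if a joint passes its speed limit or range.

## Robot

A 7-joint arm with a two-finger parallel gripper is mounted at the origin on the work surface. World frame = base frame: x ahead of the robot, y to its left, z up, the work surface at z = 0. Lengths are in m, angles in rad, forces in N, time in s.
With the tool pointing down it reaches from about 0.35 to 0.9 m from the base axis. Payload 8.1 kg.
Tool frame: the origin (TCP) lies at the very end of the fingers, on their centre line; the grasp point (between the pads) lies 19 mm behind it; z points along the fingers, y is the direction in which the jaws open and shut (so a half turn about z gives the same grasp; the last joint's range is limited). The gripper opens to 85 mm and grips with 20 to 120 N. Pads are 22 mm wide; open, the fingers measure 114 mm over their backs; the gripper's body (76 mm by 85 mm) begins 54 mm behind the grasp point. The pads swing forward as they close: fully open they stand 13 mm farther back than shut.
Start: joints at [1.243, 0.434, 0.025, 1.573, -0.012, 1.134, -0.075], TCP at [0.139, -0.609, 0.231] pointing down, gripper open.
Joint ranges: [-2.62, 2.62], [-0.44, 2.09], [-1.27, 1.32], [0.08, 2.57], [-1.32, 4.46], [0.12, 2], [-2.74, 2.74]. Speed limits (rad/s): [2.22, 2.22, 3.01, 3.01, 3.14, 3.14, 3.14].

## Interface

Orientations are given as a rotation vector (axis times angle).
In Python, from bench import arm gives the robot as it stands. Calls block until the motion is done:
- arm.goto(position, orientation): joint-space move of the TCP to a pose.
- arm.move_l(position, attitude=None, vel=0.15, contact_N=None): straight line of the TCP; attitude=None keeps the orientation; vel is the mean speed in m/s. With contact_N (N) it stops when the force on the tool has changed by that much, and returns True; else False.
- arm.goto_joints(angles): joint-space move.
- arm.gripper_to(opening, strength=None): finger opening in m; strength is the grip in N (None keeps the last); returns when the fingers have stopped.
- arm.hold(seconds).
- arm.ik(position, orientation): joint angles nearest the present ones, or None.
- arm.get_obs(): the state.
- arm.grab_frame(name): name is "scene" or "top" or "wrist"; returns a dict with "color" (480x640x3 uint8, red, green, blue), "fov_y" (degrees; the focal length in pixels is half the picture's height over the tangent of half this angle, whatever the lens; pixels are square), "cx", "cy" (the principal point, pixels), "extrinsics" (4x4, takes a point from world to camera coordinates); the wrist camera has in their place "T_tool_cam" (4x4, takes a point from camera to tool coordinates, whose origin is the TCP and whose axes are the flange's). Camera axes: x right, y down, z forward; pixel columns grow to the right and rows downward; lengths in m; the calibration is good to about 2 mm. A picture is of the moment at which its call begins: read the wrist's pose just before it. There is no depth.
A pose or a line that the arm cannot do raises arm.IKError and nothing moves.
- arm.close_job(): hands the job in, once; it reports no verdict.
The state is a dict: "t": time; "joint_positions": joint angles; "dq": joint speeds; "joint_torque": joint torques, N m; "eef_pos": TCP position; "eef_rot": TCP orientation; "contact_force": force on the tool from outside, world axes, zero at the start; "ft_torque": the same for the moment, N m; "opening": finger opening in m.
Only numpy, scipy, OpenCV 4.12 (cv2) and the standard library are available. Lean on these libraries where they do the work, as an engineer would, in place of code of your own. Each camera call takes 0.05 s, during which the arm holds its last target.

## Working session

There is one attempt and no reset: what is moved stays moved. The work goes in short steps, each a Python script; the robot and the scene stay as the last script left them, time stands still between calls to the robot, and variables do not carry over. Pictures are saved under pics/ and viewed, and the job is handed in when it is done.

```bash
ls; mkdir -p pics
python3 - <<'E'
from bench import arm
import cv2,numpy as np
o=arm.get_obs();print({k:np.round(v,3) for k,v in o.items()})
for n in("scene","top","wrist"):
    f=arm.grab_frame(n);cv2.imwrite(f"pics/{n}0.png",f["color"][:,:,::-1])
    print(n,f["fov_y"],f["cx"],f["cy"],np.round(f.get("extrinsics",f.get("T_tool_cam")),4).tolist())
E
```

```text
pics
{'t': np.float64(0.0), 'joint_positions': array([ 1.243,  0.435,  0.025,  1.574, -0.012,  1.134, -0.075]), 'dq': array([-0.001, -0.   ,  0.001,  0.   , -0.002,  0.002,  0.   ]), 'joint_torque': array([-0.0000e+00, -6.7048e+01,  1.0250e+00, -3.1620e+01,  1.5000e-02,
        1.3000e-02,  0.0000e+00]), 'eef_pos': array([ 0.139, -0.609,  0.231]), 'eef_rot': array([-3.12e+00, -3.52e-01,  1.00e-03]), 'contact_force': array([-0.667,  0.654, -0.063]), 'ft_torque': array([-0.011,  0.055, -0.017]), 'opening': np.float64(0.085)}
scene 57.577434696579466 317.3453774814402 242.17679762865865 [[0.4889, 0.8723, 0.007, -0.2527], [0.6558, -0.3622, -0.6624, -0.3312], [-0.5752, 0.3285, -0.7492, 1.2822], [0.0, 0.0, 0.0, 1.0]]
top 57.482590351712005 318.6325397471865 236.86878389011704 [[0.0284, -0.9992, 0.029, -0.0311], [-0.992, -0.0317, -0.1223, 0.5235], [0.1231, -0.0253, -0.9921, 0.9693], [0.0, 0.0, 0.0, 1.0]]
wrist 59.31813874679634 322.3728128335451 247.9847159795317 [[-0.0003, -0.9517, -0.3069, 0.0785], [1.0, -0.0003, -0.0002, -0.0013], [0.0001, -0.3069, 0.9517, -0.1422], [0.0, 0.0, 0.0, 1.0]]
```

View pics/top0.png

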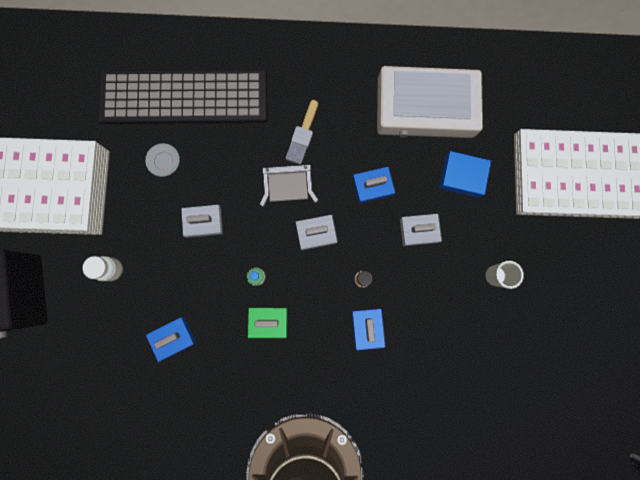

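View pics/scene0.png

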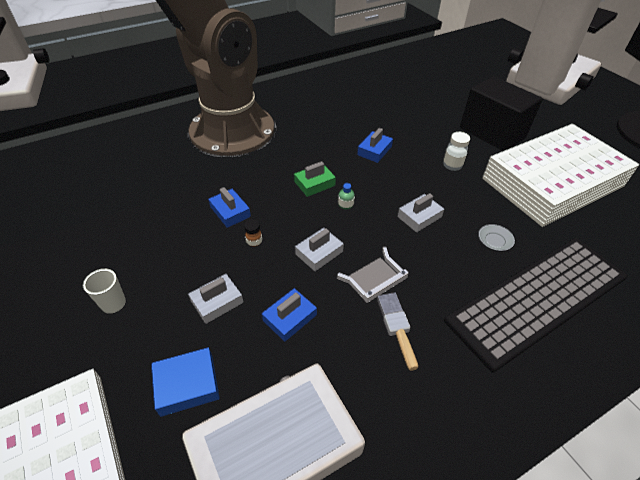

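The top picture shows the grey weights at about (202,220), (317,232) and (421,229). The dock is at (288,185) with its mouth towards the robot, the reagent bottle at (256,276) and the mountant at (363,279). I'll measure these now.

```bash
cat > h.py <<'E'
from bench import arm
import cv2,numpy as np
from scipy.spatial.transform import Rotation as R
def cam(f,o=None):
    K=np.array([[0,0,f["cx"]],[0,0,f["cy"]],[0,0,1.]]);K[0,0]=K[1,1]=240/np.tan(np.radians(f["fov_y"])/2)
    if "extrinsics" in f: E=np.array(f["extrinsics"])
    else:
        T=np.eye(4);T[:3,:3]=R.from_rotvec(o["eef_rot"]).as_matrix();T[:3,3]=o["eef_pos"]
        E=np.linalg.inv(T@np.array(f["T_tool_cam"]))
    return K,E
def unproj(K,E,uv,z):
    uv=np.atleast_2d(uv).astype(float);C=-E[:3,:3].T@E[:3,3]
    d=(np.linalg.inv(K)@np.c_[uv,np.ones(len(uv))].T).T@E[:3,:3]
    return C+d*((z-C[2])/d[:,2])[:,None]
def proj(K,E,P):
    P=np.atleast_2d(P)
    return cv2.projectPoints(P.astype(float),cv2.Rodrigues(E[:3,:3])[0],E[:3,3],K,None)[0][:,0]
def down(yaw): # tool y axis (jaw) at direction yaw; z down
    y=np.array([np.cos(yaw),np.sin(yaw),0]);z=np.array([0,0,-1.]);x=np.cross(y,z)
    return R.from_matrix(np.c_[x,y,z]).as_rotvec()
E
python3 - <<'E'
from h import *
f=arm.grab_frame("top");K,E=cam(f)
im=f["color"];cv2.imwrite("pics/topcrop.png",cv2.resize(im[130:350,130:460,::-1],None,fx=2.4,fy=2.4,interpolation=cv2.INTER_CUBIC))
for n,p,z in [("w1",(202,220),.03),("w2",(317,232),.03),("w3",(421,229),.03),("dock",(288,185),0),("reag",(258,278),.06),("mount",(363,279),.05),("blue",(375,184),.03),("green",(267,323),.03),("beaker",(506,275),.07),("dish",(162,160),.016),("stain",(95,267),.09)]:
    print(n,np.round(unproj(K,E,p,z)[0],3))
E
```

```text
w1 [0.555 0.253 0.03 ]
w2 [ 0.536 -0.011  0.03 ]
w3 [ 0.55  -0.252  0.03 ]
dock [0.651 0.061 0.   ]
reag [0.426 0.116 0.06 ]
mount [ 0.431 -0.116  0.05 ]
blue [ 0.653 -0.144  0.03 ]
green [0.327 0.094 0.03 ]
beaker [ 0.448 -0.43   0.07 ]
dish [0.697 0.358 0.016]
stain [0.438 0.456 0.09 ]
```

View pics/topcrop.png

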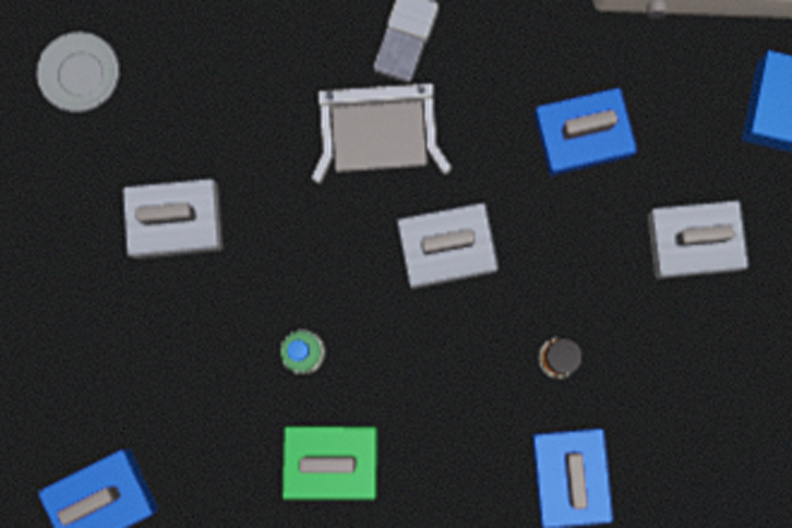

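```bash
python3 - <<'E'
from h import *
for n,p in [("w3",(.55,-.252)),("w2",(.536,-.011)),("dock",(.62,.06)),("w1",(.555,.253))]:
    arm.goto(np.array([p[0],p[1],.22]),down(np.pi))
    arm.hold(.2)
    o=arm.get_obs();f=arm.grab_frame("wrist")
    np.savez(f"{n}.npz",c=f["color"],pos=o["eef_pos"],rot=o["eef_rot"])
    cv2.imwrite(f"pics/{n}.png",f["color"][:,:,::-1])
    print(n,o["t"],np.round(o["eef_pos"],4),np.round(o["joint_positions"],2),np.round(o["contact_force"],2))
E
python3 -c "
import cv2,numpy as np
a=[cv2.resize(cv2.imread(f'pics/{n}.png'),(400,300)) for n in('w3','w2','dock','w1')]
cv2.imwrite('pics/m.png',np.vstack([np.hstack(a[:2]),np.hstack(a[2:])]))"
```

```text
w3 2.6583 [ 0.5498 -0.2526  0.22  ] [ 0.22  0.41  0.17  1.65 -0.08  1.09 -2.73] [-0.83 -0.92  0.59]
w2 4.2583 [ 0.5361 -0.0119  0.2201] [-0.85  0.46  1.1   1.86 -0.46  1.11 -2.71] [-0.42 -0.04 -0.49]
dock 5.025 [0.6195 0.0588 0.2204] [-0.86  0.66  1.15  1.65 -0.63  1.25 -2.73] [-0.31  0.43 -0.49]
w1 9.2917 [0.555  0.253  0.2199] [ 0.14  0.64 -1.06  1.57  0.58  1.28  2.13] [-0.    0.75  0.19]
```

View pics/m.png

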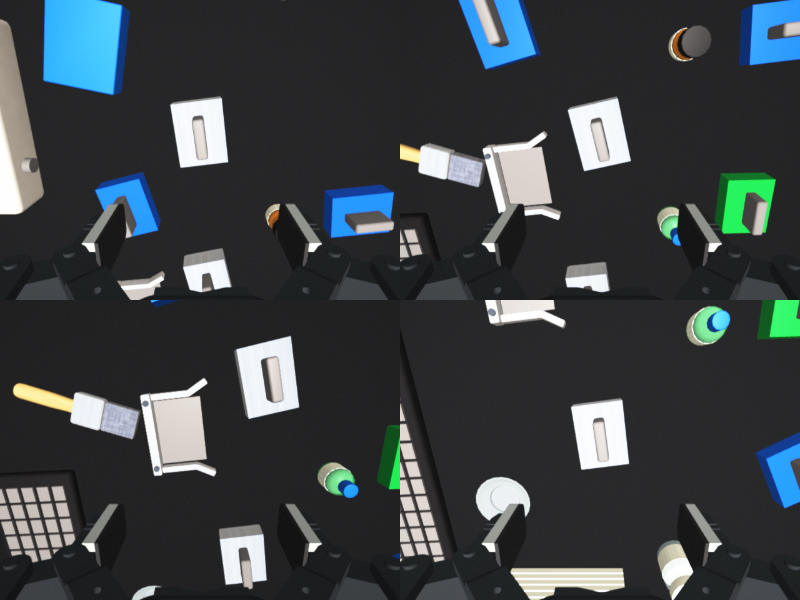

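The four wrist views show each weight near the centre of its frame. The dock has its stop on the brush side. I'll fit the top faces and the dock features.

```bash
cat >> h.py <<'E'
def topfit(color,K,E,near,z=.0305,thr=None,dbg=None):
    hsv=cv2.cvtColor(color,cv2.COLOR_RGB2HSV)
    m=((hsv[...,1]<50)&(hsv[...,2]>(thr or 190))).astype(np.uint8)*255
    m=cv2.morphologyEx(m,cv2.MORPH_CLOSE,np.ones((5,5),np.uint8))
    cs,_=cv2.findContours(m,cv2.RETR_EXTERNAL,cv2.CHAIN_APPROX_NONE)
    best=None
    for c in cs:
        if cv2.contourArea(c)<1500: continue
        P=unproj(K,E,c[:,0],z)[:,:2]
        r=cv2.minAreaRect((P*1000).astype(np.float32))
        ctr=np.array(r[0])/1000
        d=np.linalg.norm(ctr-near)
        if best is None or d<best[0]:
            b=cv2.boxPoints(r)/1000
            e=[b[1]-b[0],b[2]-b[1]];e.sort(key=np.linalg.norm)
            yaw=np.arctan2(e[0][1],e[0][0]);yaw=(yaw+np.pi/2)%np.pi-np.pi/2
            best=(d,ctr,yaw,np.linalg.norm(e[0]),np.linalg.norm(e[1]))
    return best[1:]
E
python3 - <<'E'
from h import *
f=arm.grab_frame("wrist")
for n,p in [("w3",(.55,-.252)),("w2",(.536,-.011)),("w1",(.555,.253))]:
    d=np.load(n+".npz");K,E=cam(f,dict(eef_rot=d["rot"],eef_pos=d["pos"]))
    for t in (150,180,200): print(n,t,[np.round(x,4) for x in topfit(d["c"],K,E,np.array(p),thr=t)])
d=np.load("dock.npz")
cv2.imwrite("pics/dockz.png",cv2.resize(d["c"][110:290,210:350,::-1],None,fx=3.3,fy=3.3,interpolation=cv2.INTER_CUBIC))
f=arm.grab_frame("top");K,E=cam(f)
for n,p in [("w3",(.55,-.252)),("w2",(.536,-.011)),("w1",(.555,.253))]:
    print("top",n,[np.round(x,4) for x in topfit(f["color"],K,E,np.array(p),thr=140)])
E
```

```text
w3 150 [array([ 0.5515, -0.252 ]), np.float32(0.1249), np.float32(0.0646), np.float32(0.0863)]
w3 180 [array([ 0.5514, -0.2514]), np.float32(0.1255), np.float32(0.0642), np.float32(0.0849)]
w3 200 [array([ 0.5514, -0.2515]), np.float32(0.1246), np.float32(0.064), np.float32(0.0847)]
w2 150 [array([ 0.5378, -0.0086]), np.float32(0.2239), np.float32(0.0644), np.float32(0.0854)]
w2 180 [array([ 0.5378, -0.0082]), np.float32(0.2248), np.float32(0.0641), np.float32(0.0846)]
w2 200 [array([ 0.5377, -0.0082]), np.float32(0.2242), np.float32(0.0638), np.float32(0.0843)]
w1 150 [array([0.5557, 0.256 ]), np.float32(0.1298), np.float32(0.0647), np.float32(0.0867)]
w1 180 [array([0.5556, 0.2567]), np.float32(0.1297), np.float32(0.0644), np.float32(0.085)]
w1 200 [array([0.5556, 0.2567]), np.float32(0.1296), np.float32(0.0641), np.float32(0.0847)]
top w3 [array([ 0.8633, -0.2765]), np.float32(0.0011), np.float32(0.1674), np.float32(0.2438)]
top w2 [array([0.6914, 0.0604]), np.float32(-1.4555), np.float32(0.1199), np.float32(0.181)]
top w1 [array([0.6914, 0.0604]), np.float32(-1.4555), np.float32(0.1199), np.float32(0.181)]
```

View pics/dockz.png

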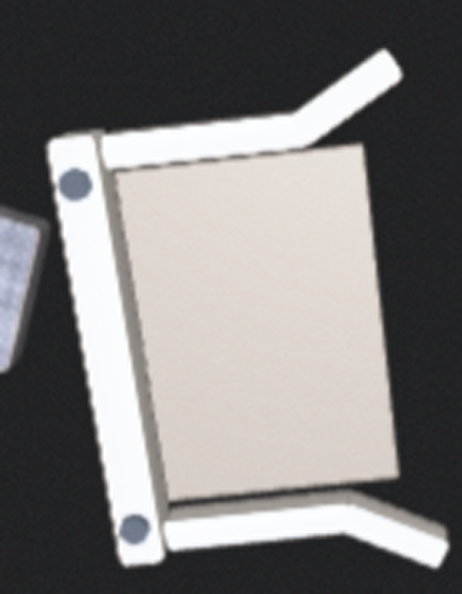

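Run:
```python
from h import *
f=arm.grab_frame("wrist")
d=np.load("dock.npz");K,E=cam(f,dict(eef_rot=d["rot"],eef_pos=d["pos"]))
S=lambda a:np.array(a)/3.3+[210,110]-.35
st=unproj(K,E,S([(50,141),(100,131),(120,567),(163,560)]),.02)[:,:2]
print("stop",np.round(st,4), np.linalg.norm(st[0]-st[2]),np.linalg.norm(st[1]-st[3]))
e=(st[0]-st[2]+st[1]-st[3]);print("stop yaw from edge",np.arctan2(e[1],e[0])-np.pi/2,"mod")
wl=unproj(K,E,S([(103,135),(295,112),(167,551),(352,532)]),.014)[:,:2]
print("walls",np.round(wl,4),[np.arctan2(*(wl[i]-wl[i+1])[::-1]) for i in(0,2)])
pl=unproj(K,E,S([(115,170),(362,146),(170,500),(398,478)]),0.0)[:,:2]
print("plate",np.round(pl,4),pl.mean(0),[np.arctan2(*(pl[i]-pl[i+1])[::-1]) for i in(0,2)])
# fit 2D pose: model pts in dock frame
from scipy.optimize import least_squares
M=[((44,56),st[0],1),((32,56),st[1],1),((44,-56),st[2],1),((32,-56),st[3],1)]
M+=[((32,55),wl[0],1),((-18,55),wl[1],1),((32,-55),wl[2],1),((-18,-55),wl[3],1)]
img=[0]
for sgn in (1,-1):
    def res(q):
        c,s=np.cos(q[2]),np.sin(q[2]);r=[]
        for m,p,_ in M:
            x,y=m[0]/1e3,sgn*m[1]/1e3
            r+=[q[0]+c*x-s*y-p[0],q[1]+s*x+c*y-p[1]]
        return r
    s=least_squares(res,[.65,.06,0]);print(sgn,s.x,np.sqrt(2*s.cost/16),np.round(np.array(s.fun).reshape(-1,2)*1e3,1).tolist())
    q=s.x
```

```text
stop [[0.6967 0.0119]
 [0.6845 0.0096]
 [0.6863 0.1228]
 [0.6748 0.1208]] 0.11136280591756496 0.11165024775739295
stop yaw from edge -3.0509497166494097 mod
walls [[0.685  0.011 ]
 [0.6378 0.0056]
 [0.6745 0.1206]
 [0.6247 0.1153]] [np.float64(0.11338994519174579), np.float64(0.10704664233405714)]
plate [[0.6851 0.021 ]
 [0.6216 0.0151]
 [0.6752 0.1111]
 [0.6121 0.1048]] [0.64851469 0.06298932] [np.float64(0.09252479039973005), np.float64(0.09928789329247775)]
1 [ 0.69293153  0.06686307 -3.04510204] 0.033395829332402927 [[-42.2, -5.0], [-18.0, -1.5], [-42.5, -4.4], [-19.1, -1.3], [-18.6, -2.0], [78.3, 8.2], [-18.8, -2.1], [80.9, 8.1]]
-1 [0.64814961 0.06243901 0.10045318] 0.0006967386658765188 [[0.8, -0.8], [1.1, 0.4], [0.0, -0.2], [-0.4, 0.6], [0.5, -0.1], [-2.1, 0.3], [-0.1, -0.3], [0.1, 0.1]]
```

```bash
cat >> h.py <<'E'
def st():
    o=arm.get_obs();return o["t"],o["eef_pos"],o["contact_force"],o["ft_torque"],o["opening"]
def rep(tag,b=None):
    t,p,F,T,w=st();print(tag,f"t={t:.2f}",np.round(p,4),"F",np.round(F if b is None else F-b,2),"T",np.round(T,2),"w",round(float(w),4));return F
def grasp(p,yaw,z=.038):
    arm.gripper_to(.05)
    arm.goto(np.array([*p,.12]),down(yaw));rep("above")
    arm.move_l(np.array([*p,z]),down(yaw),vel=.1);arm.hold(.2);b=rep("down")
    arm.gripper_to(.0,strength=30);rep("gripped",b)
    return b
def drag(p0,p1,b,n=5,z=.038,vel=.04):
    p0=np.array(p0);p1=np.array(p1);u=(p1-p0)/np.linalg.norm(p1-p0)
    for k in range(1,n+1):
        q=p0+(p1-p0)*k/n
        h=arm.move_l(np.array([*q,z]),vel=vel)
        F=rep(f"seg{k}",b)-b;print("   resist",round(float(-F[:2]@u),2),"Fz",round(float(F[2]),2))
def release():
    arm.gripper_to(.05);p=arm.get_obs()["eef_pos"].copy();p[2]=.12
    arm.move_l(p,vel=.15);rep("rel")
E
python3 - <<'E'
from h import *
p=np.array([.5556,.2567])
b=grasp(p,.13)
drag(p,p+[-.005,-.08],b)
E
```

```text
above t=12.22 [0.5556 0.2567 0.12  ] F [ 0.7  -0.25  0.49] T [ 0.03 -0.01  0.04] w 0.0497
down t=13.39 [0.556  0.2569 0.0387] F [-0.    0.03  0.18] T [0.01 0.04 0.01] w 0.05
gripped t=13.80 [0.5559 0.2568 0.0382] F [1.66 0.66 2.28] T [ 0.01 -0.07  0.01] w 0.0133
seg1 t=14.35 [0.5551 0.2423 0.0387] F [0.93 5.56 2.82] T [ 1.16 -0.21  0.01] w 0.0131
   resist 5.61 Fz 2.82
seg2 t=14.90 [0.554  0.2266 0.0387] F [-0.12  5.82  4.15] T [ 1.37 -0.09 -0.02] w 0.0135
   resist 5.8 Fz 4.15
seg3 t=15.45 [0.553  0.2105 0.0387] F [0.48 5.69 4.94] T [ 1.29 -0.07  0.  ] w 0.0133
   resist 5.71 Fz 4.94
seg4 t=16.00 [0.5521 0.1946 0.0387] F [0.48 6.76 4.8 ] T [ 1.3  -0.11 -0.02] w 0.0131
   resist 6.78 Fz 4.8
seg5 t=16.55 [0.551  0.1785 0.0387] F [0.25 5.52 4.21] T [ 1.31 -0.14 -0.03] w 0.0133
   resist 5.53 Fz 4.21
```

Run:
```python
from h import *
release()
p=np.array([.5378,-.0083])
b=grasp(p,.2243)
drag(p,p+[-.08,-.004],b)
release()
p=np.array([.5514,-.2516])
b=grasp(p,.125)
drag(p,p+[-.002,.08],b)
```

```text
rel t=17.69 [0.55   0.1759 0.1194] F [-0.11 -0.36 -0.4 ] T [-0.    0.05 -0.02] w 0.0503
above t=18.68 [ 0.5379 -0.0079  0.1199] F [-0.32  0.25 -0.1 ] T [ 0.02  0.07 -0.02] w 0.0499
down t=19.84 [ 0.5382 -0.0083  0.0386] F [-0.66  0.06 -0.28] T [0.03 0.03 0.03] w 0.05
gripped t=20.25 [ 0.538  -0.0083  0.0382] F [ 0.03 -0.5   4.25] T [-0.04  0.03 -0.  ] w 0.0131
seg1 t=20.80 [ 0.5209 -0.0091  0.0382] F [-1.57  0.74  9.37] T [0.12 0.26 0.01] w 0.0134
   resist -1.53 Fz 9.37
seg2 t=21.35 [ 0.5048 -0.0099  0.0382] F [ 0.48 -0.58  7.62] T [ 0.08 -0.09 -0.07] w 0.0133
   resist 0.45 Fz 7.62
seg3 t=21.90 [ 0.4886 -0.0108  0.0382] F [1.53 0.3  9.21] T [ 0.09 -0.26  0.02] w 0.0134
   resist 1.54 Fz 9.21
seg4 t=22.45 [ 0.4725 -0.0116  0.0382] F [0.45 0.62 9.45] T [ 0.07 -0.24  0.03] w 0.0135
   resist 0.48 Fz 9.45
seg5 t=23.00 [ 0.4565 -0.0124  0.0382] F [ 1.12 -0.33 11.93] T [ 0.11 -0.22 -0.03] w 0.0133
   resist 1.11 Fz 11.93
rel t=24.14 [ 0.4568 -0.0126  0.1195] F [-0.01 -0.09  1.05] T [-0.05 -0.03  0.04] w 0.05
above t=25.37 [ 0.5514 -0.2491  0.1198] F [0.09 1.55 0.62] T [ 0.02  0.03 -0.03] w 0.0501
down t=26.53 [ 0.5518 -0.2518  0.0387] F [ 0.81 -0.7  -0.67] T [ 0.03 -0.01  0.02] w 0.0501
gripped t=26.94 [ 0.5517 -0.2516  0.0382] F [-0.07  1.28  1.54] T [ 0.04 -0.11 -0.02] w 0.0133
seg1 t=27.49 [ 0.5514 -0.237   0.0386] F [-0.91 -4.93  6.22] T [-1.16  0.    0.02] w 0.0133
   resist 4.91 Fz 6.22
seg2 t=28.04 [ 0.5511 -0.221   0.0386] F [-1.14 -4.23  6.12] T [-1.2  -0.11  0.02] w 0.0133
   resist 4.2 Fz 6.12
seg3 t=28.59 [ 0.5507 -0.2051  0.0387] F [-0.02 -5.02  6.22] T [-1.14 -0.11  0.06] w 0.0135
   resist 5.02 Fz 6.22
seg4 t=29.14 [ 0.5503 -0.1893  0.0386] F [-0.31 -5.99  5.65] T [-1.35 -0.15  0.02] w 0.0133
   resist 5.98 Fz 5.65
seg5 t=29.69 [ 0.5499 -0.1732  0.0386] F [-0.05 -5.68  6.55] T [-1.31 -0.11 -0.02] w 0.0137
   resist 5.68 Fz 6.55
```

The three drag readings:

| Weight | Resistance | Downward load from the gripper |
|---|---|---|
| Left | about 5.5–6.8 N | about 4 N |
| Middle | about 1 N | about 9 N |
| Right | about 4.2–6 N | about 6 N |

The middle weight is the worn one. I'll release, look again, and re-grasp it.

Run:
```python
from h import *
release()
arm.goto(np.array([.49,.0,.22]),down(0.1));arm.hold(.2)
o=arm.get_obs();f=arm.grab_frame("wrist");cv2.imwrite("pics/v2.png",f["color"][:,:,::-1])
K,E=cam(f,o);print(o["t"])
for q in [(.457,-.012),(.55,.177),(.55,-.17)]: print([np.round(x,4) for x in topfit(f["color"],K,E,np.array(q),thr=190)])
```

```text
rel t=30.83 [ 0.5487 -0.1711  0.1194] F [-0.33  0.28 -0.67] T [-0.04 -0.    0.  ] w 0.0499
31.875
[array([ 0.4563, -0.0116]), np.float32(0.2252), np.float32(0.064), np.float32(0.0842)]
[array([0.5549, 0.15  ]), np.float32(-1.4404), np.float32(0.0207), np.float32(0.0639)]
[array([ 0.5504, -0.1808]), np.float32(0.1254), np.float32(0.0639), np.float32(0.0943)]
```

View pics/v2.png

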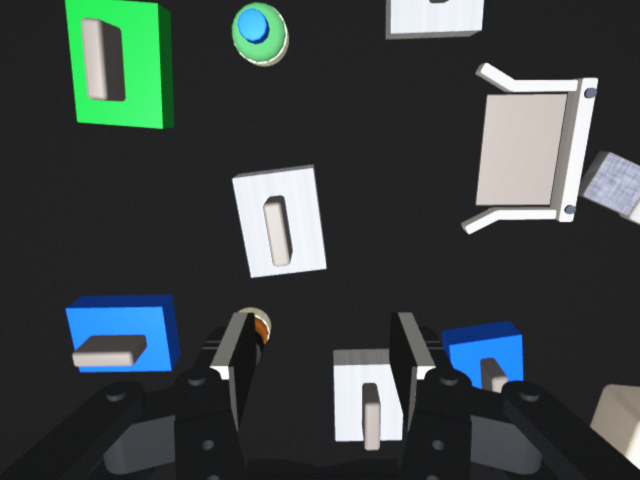

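The view shows w2 at (280,220) and the dock at (530,150), with a clear lane between them. I'll re-grasp, line up and go to the mouth.

Run:
```python
from h import *
o=arm.get_obs();f=arm.grab_frame("wrist");K,E=cam(f,o)
s=unproj(K,E,[(579,79),(557,220)],.02)[:,:2];print("stop front check",np.round(s,4))
H=np.array([.6482,.0626]);yd=.098;ux=np.array([np.cos(yd),np.sin(yd)])
print("predicted", H+.032*ux+.056*np.array([-ux[1],ux[0]]),H+.032*ux-.056*np.array([-ux[1],ux[0]]))
p=np.array([.4563,-.0116]);z=.0385
b=grasp(p,.2252,z)
for k in range(6):
    F=rep("adj",b)-b
    if F[2]<2.5: break
    z+=.0004; arm.move_l(np.array([*p,z]),vel=.02); arm.hold(.1)
q=H-.105*ux
arm.move_l(np.array([*q,z]),down(yd),vel=.06);arm.hold(.2);rep("aligned",b)
np.save("b.npy",np.r_[b,z])
```

```text
stop front check [[0.6717 0.1206]
 [0.6844 0.0121]]
predicted [0.67456724 0.12146229] [0.68552568 0.00999968]
above t=32.69 [ 0.4571 -0.0114  0.1207] F [-0.23  0.35  0.57] T [-0.02 -0.09  0.04] w 0.0497
down t=33.86 [ 0.4567 -0.0116  0.039 ] F [ 0.96  0.31 -0.13] T [-0.    0.02  0.02] w 0.0498
gripped t=34.27 [ 0.4564 -0.0116  0.0387] F [-2.   -1.15  5.76] T [-0.08  0.26 -0.  ] w 0.0135
adj t=34.27 [ 0.4564 -0.0116  0.0387] F [-2.   -1.15  5.76] T [-0.08  0.26 -0.  ] w 0.0135
adj t=34.62 [ 0.456  -0.0117  0.0387] F [-1.35 -0.29 -1.81] T [0.   0.15 0.04] w 0.0139
aligned t=36.77 [0.5436 0.0522 0.0389] F [-0.61 -0.02 -6.68] T [ 0.01  0.01 -0.01] w 0.0135
```

Run:
```python
from h import *
*b,z=np.load("b.npy");b=np.array(b)
H=np.array([.6482,.0626]);yd=.098;ux=np.array([np.cos(yd),np.sin(yd)])
p=H-.105*ux
for k in range(4):
    F=rep("adj",b)-b
    if F[2]>-2.5: break
    z-=.0003;arm.move_l(np.array([*p,z]),vel=.02);arm.hold(.1)
def go(d,v,c):
    q=H+d*ux;h=arm.move_l(np.array([*q,z]),vel=v,contact_N=c);F=rep("go",b)-b
    e=arm.get_obs()["eef_pos"][:2]-H
    print(h,"d",e@ux,"lat",e@np.array([-ux[1],ux[0]]),"resist",-F[:2]@ux);return h
h=go(-.045,.05,8)
if not h:h=go(-.012,.03,8)
if not h:h=go(.006,.012,5)
```

```text
adj t=36.77 [0.5436 0.0522 0.0389] F [-0.61 -0.02 -6.68] T [ 0.01  0.01 -0.01] w 0.0135
adj t=37.12 [0.5437 0.0522 0.0388] F [-3.06 -0.87 -1.94] T [-0.1   0.3  -0.03] w 0.0135
go t=38.12 [0.5992 0.0578 0.0388] F [ 1.85 -0.38  2.97] T [ 0.04 -0.74  0.03] w 0.0133
True d -0.0492440366663816 lat 6.810771685366972e-05 resist -1.807270624639517
```

```bash
cat >> h.py <<'E'
H=np.array([.6482,.0626]);yd=.098;ux=np.array([np.cos(yd),np.sin(yd)])
def go(d,v,c,z,b):
    q=H+d*ux;h=arm.move_l(np.array([*q,z]),vel=v,contact_N=c);F=rep("go",b)-b
    e=arm.get_obs()["eef_pos"][:2]-H
    print(h,"d",e@ux,"lat",e@np.array([-ux[1],ux[0]]),"resist",-F[:2]@ux);return h
E
python3 - <<'E'
from h import *
b=np.load("b.npy")[:3];z=arm.get_obs()["eef_pos"][2]-.0004
h=go(-.03,.03,8,z,b)
if not h:h=go(-.012,.03,8,z,b)
if not h:h=go(.006,.012,6,z,b)
E
```

```text
go t=38.38 [0.5991 0.0578 0.0388] F [-2.47 -1.01  5.55] T [0.06 0.13 0.04] w 0.0133
True d -0.049371532568020626 lat 7.877043047208564e-05 resist 2.5606794161216295
```

Run:
```python
from h import *
rep("now",np.load("b.npy")[:3])
f=arm.grab_frame("wrist")["color"];cv2.imwrite("pics/in1.png",f[:,:,::-1])
f=arm.grab_frame("scene")["color"];cv2.imwrite("pics/in1s.png",cv2.resize(f[180:330,250:450,::-1],None,fx=4,fy=4))
```

```text
now t=38.38 [0.5991 0.0578 0.0388] F [-2.47 -1.01  5.55] T [0.06 0.13 0.04] w 0.0133
```

View pics/in1.png

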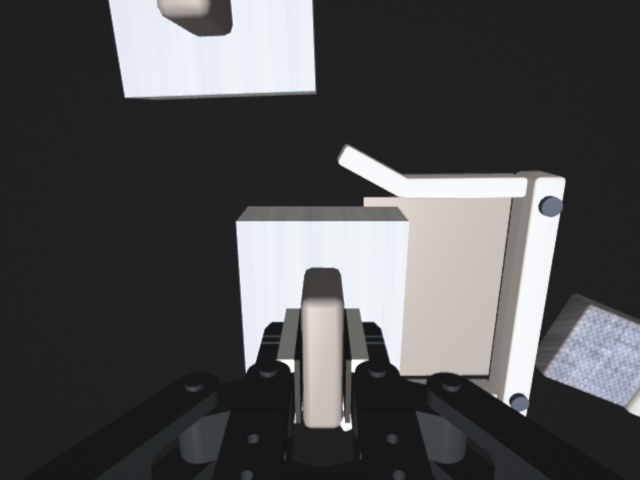

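View pics/in1s.png

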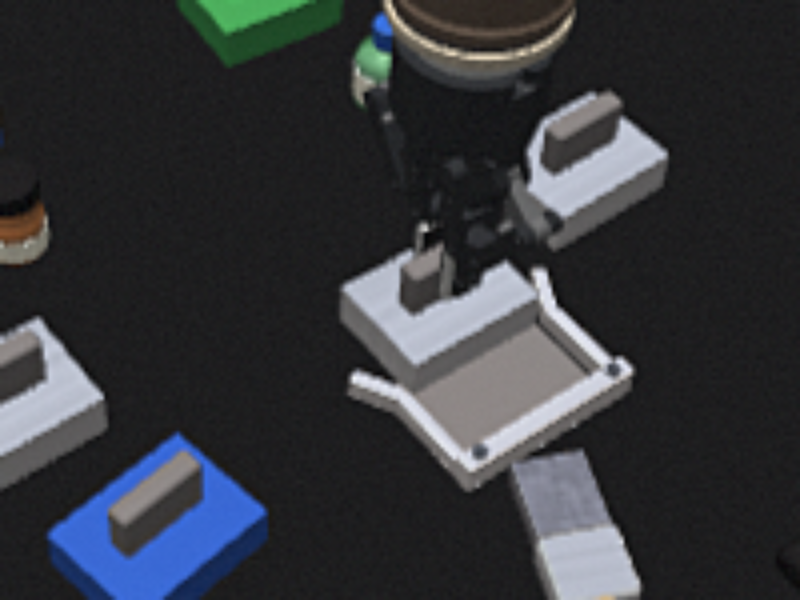

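The weight is centred in the mouth, with about 5 mm clear to the wall. The contact stops were vertical load noise. I'll continue, judging by horizontal force.

Run:
```python
from h import *
b=np.load("b.npy")[:3];z=.0385
go(-.010,.03,None,z,b)
for k in range(8):
    h=go(.006,.01,6,z,b)
    F=arm.get_obs()["contact_force"]-b
    d=(arm.get_obs()["eef_pos"][:2]-H)@ux
    if not h or (-F[:2]@ux>4.5 and d>-.006): break
```

```text
go t=39.94 [0.6371 0.0616 0.0388] F [-6.32  0.05  9.46] T [-0.1   0.99 -0.  ] w 0.0133
False d -0.011098865075815919 lat 0.00010451550234724574 resist 6.28534811718666
go t=41.09 [0.6489 0.0627 0.0388] F [-2.98 -0.47  5.94] T [-0.    0.06  0.18] w 0.0132
True d 0.000692582540409151 lat 6.025854396431514e-05 resist 3.0160507314947766
go t=41.34 [0.6488 0.0626 0.0388] F [-1.64 -1.78  5.3 ] T [-0.02  0.01  0.04] w 0.0136
True d 0.0006512401092083264 lat -1.9128841753089144e-05 resist 1.8039559496331854
go t=41.59 [0.6489 0.0627 0.0388] F [-2.2  -0.38  5.36] T [-0.01 -0.08  0.14] w 0.0138
True d 0.0006649136633802747 lat -1.091407543690943e-05 resist 2.230224247129072
go t=41.84 [0.649  0.0627 0.0389] F [-1.91 -0.26  5.58] T [-0.01 -0.06  0.13] w 0.0135
True d 0.0007582852023803991 lat 5.584047345297895e-07 resist 1.9283661793193863
go t=42.09 [0.649  0.0627 0.0389] F [-2.9  -0.58  5.92] T [ 0.   -0.03  0.09] w 0.0132
True d 0.000754490740588928 lat -1.1887678153403472e-05 resist 2.945050196302648
go t=42.34 [0.649  0.0626 0.039 ] F [-2.87 -1.02  6.03] T [ 0.   -0.01  0.12] w 0.0134
True d 0.0008072060672485069 lat -7.117670813715847e-05 resist 2.9557516653448324
go t=42.59 [0.6491 0.0626 0.039 ] F [-2.45 -1.64  5.14] T [ 0.07 -0.03  0.11] w 0.0133
True d 0.0008566982047708702 lat -4.032666387780921e-05 resist 2.597776107988264
go t=42.84 [0.6491 0.0627 0.039 ] F [-2.23 -0.25  4.7 ] T [ 0.06 -0.05  0.08] w 0.013
True d 0.0008949263635376035 lat -2.9420195135760536e-05 resist 2.2392159637483298
```

Run:
```python
from h import *
f=arm.grab_frame("wrist")["color"];cv2.imwrite("pics/in2.png",f[:,:,::-1])
arm.gripper_to(.05);p=arm.get_obs()["eef_pos"].copy();p[2]=.12;arm.move_l(p,vel=.15)
arm.goto(np.array([.6,.03,.21]),down(yd));arm.hold(.2)
o=arm.get_obs();f=arm.grab_frame("wrist");cv2.imwrite("pics/in3.png",f["color"][:,:,::-1]);K,E=cam(f,o);print(o["t"],o["contact_force"])
np.savez("in3.npz",c=f["color"],pos=o["eef_pos"],rot=o["eef_rot"])
print(topfit(f["color"],K,E,H,thr=190))
```

```text
44.7333 [-0.01967878  0.92835923 -0.46304327]
(array([0.64687714, 0.06570944]), np.float32(0.10756433), np.float32(0.08353794), np.float32(0.12699111))
```

View pics/in3.png

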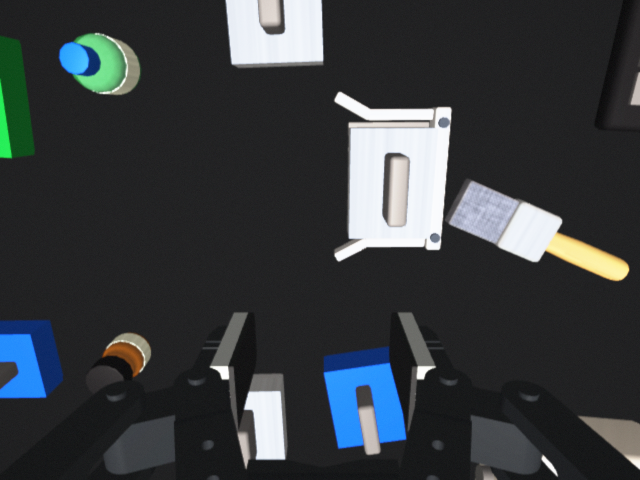

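Run:
```python
from h import *
d=np.load("in3.npz");c=d["c"][90:265,320:465,::-1]
cv2.imwrite("pics/in3z.png",cv2.resize(c,None,fx=3.4,fy=3.4,interpolation=cv2.INTER_CUBIC))
```

```text
(no output)
```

View pics/in3z.png

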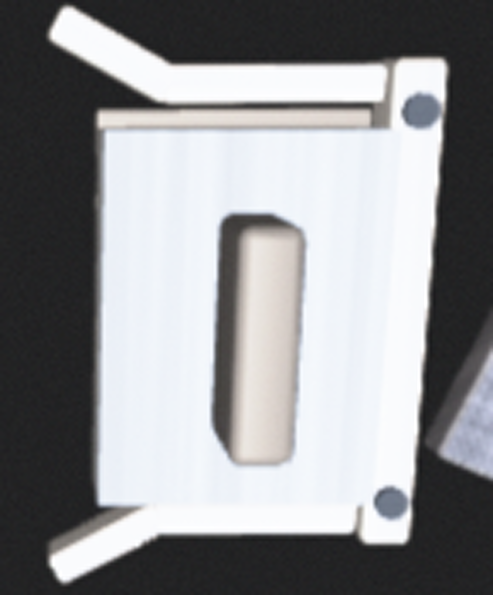

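Run:
```python
from h import *
f=arm.grab_frame("wrist");d=np.load("in3.npz");K,E=cam(f,dict(eef_rot=d["rot"],eef_pos=d["pos"]))
S=lambda a:np.array(a)/3.4+[320,90]-.35
w=unproj(K,E,S([(102,128),(97,505)]),.0302)[:,:2]
s=unproj(K,E,S([(446,60),(410,543)]),.02)[:,:2]
wl=unproj(K,E,S([(170,65),(385,64),(155,534),(355,533)]),.014)[:,:2]
n=np.array([-ux[1],ux[0]])
for k,v in dict(w=w,s=s,wl=wl).items(): print(k,np.round([((q-H)@ux*1e3,(q-H)@n*1e3) for q in v],1).tolist())
e=w[0]-w[1];print("weight yaw",np.arctan2(e[1],e[0])-np.pi/2); e=s[0]-s[1];print("stop yaw",np.arctan2(e[1],e[0])-np.pi/2)
```

```text
w [[-32.4, 42.1], [-31.9, -42.4]]
s [[43.1, 56.1], [44.8, -54.9]]
wl [[-16.6, 55.1], [31.3, 55.4], [-16.5, -54.6], [32.8, -54.3]]
weight yaw 0.10443259480530176
stop yaw 0.11323388224155728
```

Run:
```python
from h import *
f=arm.grab_frame("scene")["color"];cv2.imwrite("pics/end.png",f[:,:,::-1])
a=cv2.imread("pics/scene0.png")
rep("end");arm.close_job()
```

```text
end t=44.88 [0.5998 0.0303 0.2089] F [0.45 0.51 0.49] T [ 0.   -0.03 -0.07] w 0.0501
the job is handed in; nothing more can be done
```

View pics/end.png

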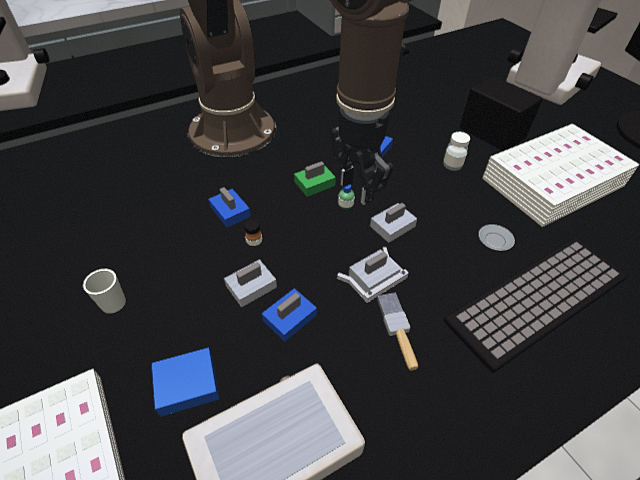

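I dragged each of the three weights about 8 cm, docked the one that slid most easily, and handed the job in at about 45 s; no verdict was reported.

- **Finding the worn one:** the left and right weights resisted with about 4 to 7 N. The middle one resisted with about 1 N, even though the gripper was pressing down on it with about 9 N. The gripper also pressed 3 to 7 N on the other two, so none of these are free-sliding values, but the difference is clear.
- **Docking:** I slid the middle weight in slowly until it stopped at the back. After release, the wrist picture puts it within about 1 mm of home, well under 1 mm off the middle, and within about 0.01 rad of square.
- **Everything else:** the other two weights stand on the open bench, about 15 cm and 25 cm from the docked place. In the last picture, the bystanders look to be where they started, and the gripper is 0.21 m up and clear of everything.

**Checks that disagreed:**
- While I was entering the dock mouth, the contact stop tripped twice. Pictures showed nothing touching, so I put it down to changes in vertical load and carried on.
- An automatic outline fit of the docked weight merged it with the dock and was useless. The docked pose above comes from edges I picked by hand.

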